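# Set and lock the studio width gauge on a bottle model

### The arm

A 7-joint arm with a two-finger parallel gripper is mounted at the origin on the work surface. World frame = base frame: x ahead of the robot, y to its left, z up, the work surface at z = 0. Lengths are in m, angles in rad, forces in N, time in s.
With the tool pointing down it reaches from about 0.425 to 0.875 m from the base axis. Payload 4.7 kg.
Tool frame: the origin (TCP) lies at the very end of the fingers, on their centre line; the grasp point (between the pads) lies 19 mm behind it (grip_point_offset is the distance from the TCP to the grasp point, in m); x points along the fingers, z is the direction in which the jaws open and shut, and the axes are right-handed (so a half turn about x gives the same grasp; the last joint's range is limited). The gripper opens to 87 mm and grips with 3 to 60 N. Pads are 19 mm wide; open, the fingers measure 117 mm over their backs; the gripper's body (75 mm by 190 mm) begins 51 mm behind the grasp point.
Start: joints at [1.295, 0.321, -0.07, 1.45, 0.023, 1.371, -0.057], TCP at [0.186, -0.623, 0.223] pointing down, gripper open.
Joint ranges: [-2.86, 2.86], [-0.3, 2.09], [-1.38, 1.24], [0.06, 2.45], [-1.56, 4.7], [0.09, 2.05], [-2.69, 2.69]. Speed limits (rad/s): [2.57, 2.57, 3.14, 3.14, 3.14, 3.14, 3.14].

### API

Orientations are given as a rotation vector (axis times angle).
In Python, from bench import get_state, get_image, calibration, close_job, grip_point_offset gives the robot as it stands.
- The arm moves only by the tool play_rows, never from a script. Its argument "targets" is a list of rows, each an object with "claw": the closure, from 0 (fully open) to 1 (shut); "linear": the shift along the tool's x, y, z as a fraction of full scale, a list of three; "rotation": the turn, a rotation vector about the tool's x, y, z as a fraction of full scale, a list of three. In form: [{"claw": claw, "linear": [x, y, z], "rotation": [wx, wy, wz]}, ...]. A call has 1 to 10 rows; each row shifts and turns the pose as measured when the row begins, along the tool's axes as they then stand; what a row does not reach is not made up. Full scale, the value 1, is 2.5 cm for a shift and 90 degrees for a turn. A row lasts 1/12 s, in which the tool goes at most 41.7 mm and 7.16 degrees, less where a joint would pass 70% of its speed; a pose out of reach is approached as far as the arm can. A call with a number of a shift or a turn outside -1 to 1 is refused whole. A call with a gripper value outside its range is refused whole. The fingers move at their own pace and stop on an object; "newtons" is the grip in N (left out, the last holds). Time passes only in rows, so rows that do not move let the fingers close. It gives the time, the measured TCP pose, the force and the opening at its end, in the units of the state.
- get_state(): the state, without advancing time (a new reading comes with each control period).
- get_image(name): name is "side" or "top" or "wrist"; returns the picture (384x512x3 uint8, blue, green, red); there is no depth.
- calibration(name): a dict with "fx", "fy", "cx", "cy" (pixels), "dist_coeffs" ([k1, k2, p1, p2, k3] as OpenCV has them; the pictures are not rectified), "rvec" (rotation vector, rad) and "tvec" (3), from world to camera coordinates, as OpenCV has them; the wrist camera has in their place "hand_eye" (4x4, takes a point from camera to tool coordinates, whose origin is the TCP and whose axes are the tool frame's). Camera axes: x right, y down, z forward; pixel columns grow to the right and rows downward; lengths in m; the calibration is good to about 2 mm. A picture is of the moment at which its call begins: read the wrist's pose just before it. calibration takes no time and is no camera call.
- close_job(): hands the job in, once; it reports no verdict.
The state is a dict: "time": time; "joint_positions": joint angles; "qd": joint speeds; "joint_torque": joint torques, N m; "position": TCP position; "tool_rot": TCP orientation; "ft_force": force on the tool from outside, world axes, zero at the start; "torque": the same for the moment, N m; "grip_width": opening from 0.0 (shut) to 1.0 (fully open).
Only numpy, scipy, OpenCV 4.12 (cv2) and the standard library are available. Lean on these libraries where they do the work, as an engineer would, in place of code of your own. Each camera call takes 0.05 s, during which the arm holds its last target. There are 200 camera calls.

### The job

The bench width gauge is still locked at the size of the last model: turn its wing knob to free the sliding jaw, slide the jaw open, and stand the narrow-necked white bottle model on the table between the two jaws. Then slide the jaw closed until both jaws touch the bottle, and turn the knob back until it is fully tight so that the gauge keeps the setting. Keep the bottle upright and leave all the other models where they are.

Things in the scene. Friction and masses are not known exactly. Their poses are not given: they have to be found in the camera images.
- gauge: metal width gauge fixed to the table. Origin on the table under the rail's centre line; the rail runs along its y (-180 to +120 mm), 60 mm wide, 30 mm high; two jaw plates stick out towards its -x. The fixed jaw is 14 mm thick (y -174 to -160 mm) from x +35 to -130 mm, z 3 to 55 mm. Between the jaws in front of the rail (x -130 to -30 mm) is bare table
- fixed_face (a point): point on the inner face of the fixed jaw, which looks to gauge +y, 85 mm in front of the rail's centre line, 29 mm above the table; axes parallel to the gauge's
- slide_face (a point): matching point on the inner face of the sliding jaw, which looks to gauge -y; the plate is 12 mm thick (towards gauge +y), as long and high as the fixed jaw; axes parallel to the gauge's
- slide_jaw (a joint): the sliding jaw's place = the clear gap between the two jaw faces, 0 to 0.15 m; grows as the jaw goes to gauge +y. It slides with about 2 N when free and is braked hard when the knob is tight. Its carriage sits on the rail, 100 mm long behind the face, top 53 mm above the table
- thumb_post (a point): upright steel post 16 mm in diameter on the sliding jaw for pushing it either way, 75 mm in front of the rail's centre line and 13 mm to gauge +y of the jaw face; post from 56 to 107 mm above the table, this point at 85 mm, on its axis
- clamp_grip (a point): middle of the clamp's black wing knob on top of the sliding carriage (on the rail's centre line, 65 mm to gauge +y of the jaw face), on its vertical axis, 79 mm above the table. The wing is 66 mm long along this point's x, 14 mm thick along its y, and 24 mm high (67 to 91 mm above the table); the carriage top is 53 mm above the table
- clamp (a joint): angle of the wing knob: 0 = fully tight (wing square to the rail), growing counter-clockwise seen from above to 1.35 rad = fully loose (wing nearly along the rail). It brakes below about 0.3 rad and is free above 0.5; it is stiff to turn (0.12 N m plus the clamping) and stays where left
- bottle: white round bottle model, 122 mm high, body 64 mm in diameter up to 66 mm, shoulder to 92 mm, then a narrow neck 26 mm in diameter from 92 to 122 mm; origin at the centre of its base, z up; about 0.22 kg; the only one with a narrow neck and the tallest of the loose white models
- tumbler: bystander: white straight tumbler model, 62 mm in diameter, 70 mm high; origin at the centre of its base
- pot: bystander: black lidded pot model, 76 mm in diameter, 74 mm high with its lid knob; origin at the centre of its base
- cone: bystander: off-white cone model, 72 mm in diameter, 76 mm high; origin at the centre of its base
- bowl: bystander: small red bowl, 84 mm in diameter, 38 mm high, in front of the jaws; origin at the centre of its base
- wedge: bystander: wooden A-frame model, base 70 by 90 mm, 90 mm high, behind the rail; origin at the centre of its base
- ringmodel: bystander: black ring model lying flat, 72 mm in diameter, 22 mm high, outside the fixed jaw; origin at the centre of its base
Mind the look-alikes: they are no part of the job. Leave any green or red look-alike of the bottle alone.

How it is judged:
By the outcome, as a careful person would: the job done as asked, in the order asked, and still so for the second after the job is handed in, with the robot touching nothing.
It also fails if it takes over 72 s, if anything falls off the work surface, if the arm or the gripper's body presses on something with over 40 N, if the wrist force passes 120 N, or if a joint passes its speed limit or range.

## Working session

There is one attempt and no reset: what is moved stays moved. The work goes in short steps, Python scripts to look and compute and a tool call to move; the robot and the scene stay as the last step left them, time stands still between calls to the robot, and variables do not carry over. Pictures are saved under pics/ and viewed, about 8 in all and at most 12, crops included, and the job is handed in when it is done.

Besides the shell and the picture viewer there is one more tool, called after "Emit:" in YAML: its name, and indented under it one key for each argument. play_rows: Moves the arm, as the interface text tells. Shift numbers are shares of 2.5 cm and turn numbers shares of 90 degrees, none past 1 either way. Its arguments: {"type":"object","properties":{"targets":{"type":"array"},"newtons":{"type":"number"}},"required":["targets"]}

```bash
mkdir -p pics; ls; python3 - <<'E'
from bench import *
import cv2,numpy as np
s=get_state();print(s)
for n in("top","side"):
    cv2.imwrite(f"pics/{n}0.png",get_image(n));c=calibration(n);print(n,c)
    R=cv2.Rodrigues(np.array(c['rvec'],float))[0];print('cam pos',-R.T@np.array(c['tvec']).ravel())
print(calibration("wrist"),grip_point_offset)
E
```

```text
pics
{'time': 0.0, 'joint_positions': array([ 1.295124  ,  0.32183272, -0.07008586,  1.45167569,  0.02260836,
        1.37078035, -0.05684222]), 'qd': array([-0.00013277, -0.00016659, -0.00020876,  0.00068177, -0.00041809,
        0.00115849, -0.00244382]), 'joint_torque': array([ 2.54033494e-04, -4.91289926e+01, -4.03766893e-01, -3.12532067e+01,
       -6.41038315e-02,  4.36805247e-02,  1.26536056e-04]), 'position': array([ 0.18552028, -0.62238943,  0.22145486]), 'tool_rot': array([ 0.99417477,  1.33412722, -0.99242158]), 'ft_force': array([-0.60949681,  0.02141425, -0.11589679]), 'torque': array([-0.04380592,  0.01185082, -0.05543985]), 'grip_width': 0.9985454130983091}
top {'fx': 419.62431862659633, 'fy': 419.62431862659633, 'cx': 261.1999892291743, 'cy': 182.81773910543492, 'dist_coeffs': array([-0.08542425,  0.        ,  0.        ,  0.        ,  0.        ]), 'rvec': array([ 2.08476765, -2.14606434,  0.18152925]), 'tvec': array([-0.01425428,  0.58618623,  1.10020846])}
cam pos [ 0.36993906 -0.04697013  1.18962811]
side {'fx': 391.499460463038, 'fy': 391.499460463038, 'cx': 259.5094362498906, 'cy': 185.896970252171, 'dist_coeffs': array([-0.11558242,  0.        ,  0.        ,  0.        ,  0.        ]), 'rvec': array([ 0.1417081 , -2.69779043,  1.52513857]), 'tvec': array([0.58592429, 0.13547527, 1.25524984])}
cam pos [0.4919233  1.05901152 0.75750845]
{'fx': 321.47535392510974, 'fy': 321.47535392510974, 'cx': 256.2217592213407, 'cy': 189.64552092775594, 'dist_coeffs': array([-0.04074446,  0.        ,  0.        ,  0.        ,  0.        ]), 'hand_eye': array([[ 4.08336191e-05, -2.68343778e-01,  9.63323214e-01,
        -1.62837363e-01],
       [ 1.04717003e-03, -9.63322675e-01, -2.68343672e-01,
         7.34362568e-02],
       [ 9.99999451e-01,  1.01972064e-03,  2.41665611e-04,
         7.32861902e-04],
       [ 0.00000000e+00,  0.00000000e+00,  0.00000000e+00,
         1.00000000e+00]])} 0.0187
```

View pics/top0.png

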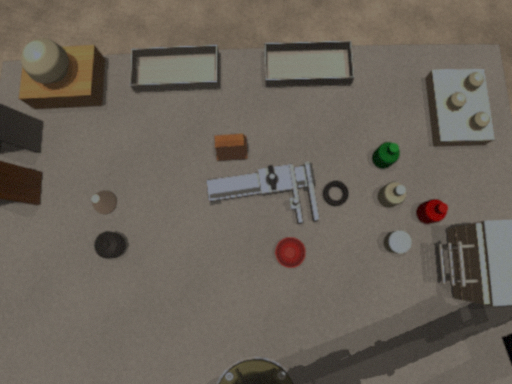

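View pics/side0.png

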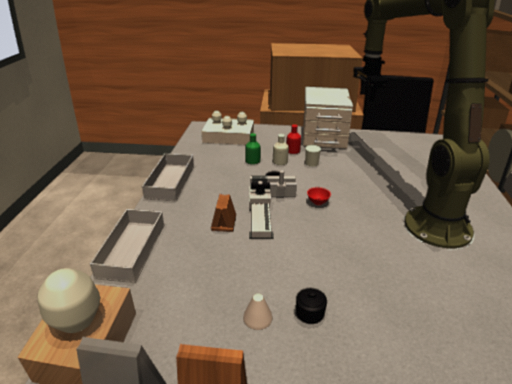

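Top: gauge rail from (208,188) to (318,170), jaws at (297,208) and (313,205), knob (272,177); bottle is likely (395,194), tumbler (398,242), green and red look-alikes (388,154) and (433,210). Zooming in.

```bash
cat > h.py <<'E'
from bench import *
import cv2,numpy as np
from scipy.spatial.transform import Rotation as Ro
def cam(n,s=None):
    c=calibration(n);K=np.array([[c['fx'],0,c['cx']],[0,c['fy'],c['cy']],[0,0,1.]]);D=c['dist_coeffs']
    if n!="wrist": R=cv2.Rodrigues(np.array(c['rvec']))[0];t=np.array(c['tvec']).ravel()
    else:
        s=s or get_state();T=np.eye(4);T[:3,:3]=Ro.from_rotvec(s['tool_rot']).as_matrix();T[:3,3]=s['position']
        W=np.linalg.inv(T@c['hand_eye']);R=W[:3,:3];t=W[:3,3]
    return K,D,R,t
def proj(c,P):
    K,D,R,t=c;return cv2.projectPoints(np.atleast_2d(np.array(P,float)),cv2.Rodrigues(R)[0],t,K,D)[0][:,0]
def ray(c,uv,z):
    K,D,R,t=c;p=cv2.undistortPoints(np.array(uv,float).reshape(-1,1,2),K,D)[:,0]
    d=np.c_[p,np.ones(len(p))]@R;o=-R.T@t
    return o+d*((np.array(z)-o[2])/d[:,2])[:,None]
E
python3 - <<'E'
from h import *
im=cv2.imread("pics/top0.png")
a=cv2.resize(im[150:230,200:345],None,fx=5.5,fy=5.5,interpolation=cv2.INTER_CUBIC)
cv2.imwrite("pics/a.png",a)
c=cam("top")
pts=[(208,188),(305,175),(272,177),(395,194),(290,252),(335,193)]
print(ray(c,pts,[.03,.055,.08,.05,.03,.01]).round(3))
print(proj(c,get_state()['position']))
E
```

```text
[[ 0.58   0.119  0.03 ]
 [ 0.604 -0.153  0.055]
 [ 0.596 -0.061  0.08 ]
 [ 0.544 -0.399  0.05 ]
 [ 0.396 -0.104  0.03 ]
 [ 0.558 -0.24   0.01 ]]
[[523.99463668 333.79382509]]
```

View pics/a.png

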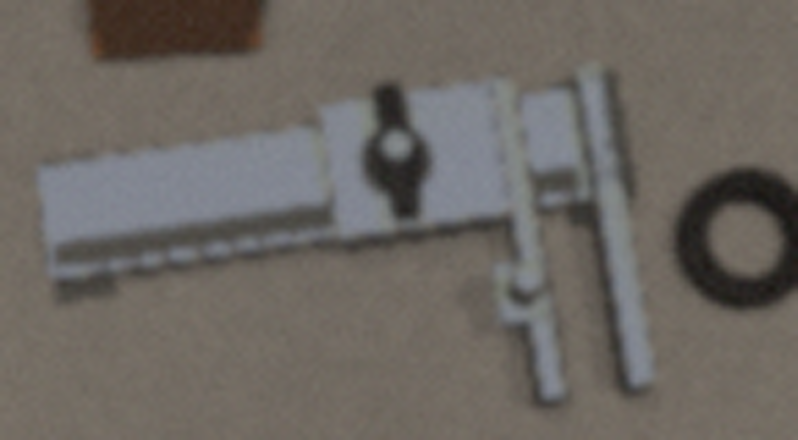

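```bash
cat > fit.py <<'E'
from h import *
from scipy.optimize import least_squares
def G(p,P):
    P=np.array(P,float);c,s=np.cos(p[2]),np.sin(p[2])
    return np.c_[p[0]+c*P[:,0]-s*P[:,1],p[1]+s*P[:,0]+c*P[:,1],P[:,2]]
def model(g): return [(.03,.12,.03),(-.03,.12,.03),(-.13,-.174,.055),(-.13,-.16,.055),(.035,-.16,.055),(.035,-.174,.055),
 (-.13,g-.16,.055),(-.13,g-.148,.055),(.033,g-.095,.091),(-.033,g-.095,.091)]
E
python3 - <<'E'
from fit import *
uv=np.array([(38,165),(50,276),(655,383),(625,390),(580,70),(612,68),(565,398),(535,402),(388,88),(405,215)])/5.5+[200,150]-[.41,.41]
c=cam("top")
r=least_squares(lambda p:(proj(c,G(p,model(p[3])))-uv).ravel(),[.58,0,0,.03])
print(r.x,r.fun.reshape(-1,2).round(1))
print(G(r.x,[(0,r.x[3]-.095,.079),(-.075,r.x[3]-.147,.085),(-.085,-.16,.029)]).round(4))
im=cv2.imread("pics/top0.png");im2=cv2.imread("pics/side0.png")
a=cv2.resize(im[135:260,340:450],None,fx=4,fy=4,interpolation=cv2.INTER_CUBIC)
b=cv2.resize(im2[120:245,240:345],None,fx=4,fy=4,interpolation=cv2.INTER_CUBIC)
cv2.imwrite("pics/b.png",np.hstack([a[:500],b[:500]])[:, :800]); print(a.shape,b.shape)
E
```

```text
[0.588696   0.00144804 0.10584236 0.03334927] [[-0.1 -0.5]
 [-0.   0.1]
 [ 0.5  1. ]
 [ 0.9  0.4]
 [-0.2 -0.3]
 [-1.  -0.6]
 [-0.4  0.6]
 [ 0.6  0.5]
 [-0.3 -1.1]
 [ 0.  -0.2]]
[[ 0.5952 -0.0599  0.079 ]
 [ 0.5261 -0.1195  0.085 ]
 [ 0.5211 -0.1666  0.029 ]]
(500, 440, 3) (500, 420, 3)
```

View pics/b.png

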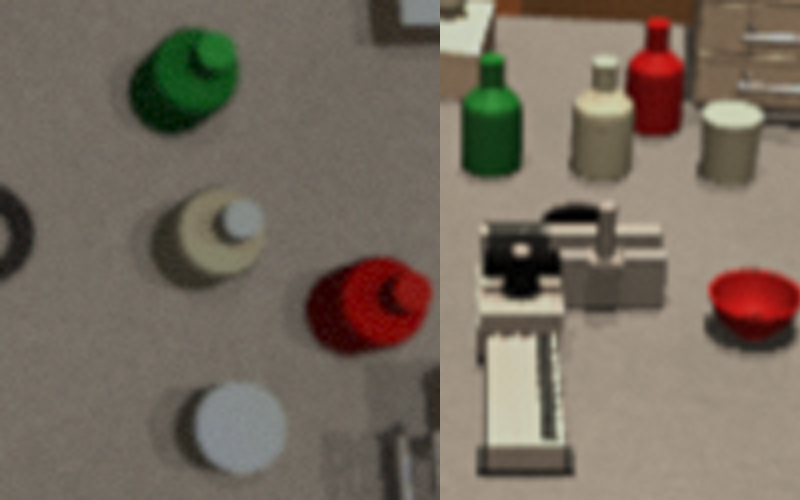

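The bottle is the cream one: its cap is at (400,190) in top, and its neck top at (281,135) in side. The tumbler is at (400,242), with the red look-alike beside the bottle.

```bash
cat >> fit.py <<'E'
GP=np.array([0.588696,0.00144804,0.10584236])
def delta(goal,yaw=None,s=None):
    """rows-unit shift in present tool axes; yaw = wanted world angle of tool z (mod pi)"""
    s=s or get_state();R=Ro.from_rotvec(s['tool_rot']).as_matrix()
    z=R[:,2];cur=np.arctan2(z[1],z[0])
    print('t',round(s['time'],2),'pos',s['position'].round(4),'grip',round(s['grip_width'],3),'F',s['ft_force'].round(1),'toolx',R[:,0].round(3),'yaw z',round(np.degrees(cur),1))
    dw=np.array(goal)-s['position'];print('world d mm',(dw*1e3).round(1),'tool units',(R.T@dw/.025).round(2))
    if yaw is not None:
        d=(yaw-cur+np.pi/2)%np.pi-np.pi/2
        tz=np.array([np.cos(yaw),np.sin(yaw),0]);
        if np.cos(yaw-cur)<0: tz=-tz
        tx=np.array([0,0,-1.]);Rg=np.c_[tx,np.cross(tz,tx),tz]
        print('turn deg',round(np.degrees(d),1),'rotvec units',(Ro.from_matrix(R.T@Rg).as_rotvec()/(np.pi/2)).round(3),'after turn units',(Rg.T@dw/.025).round(2))
E
python3 - <<'E'
from fit import *
c=cam("top");s=cam("side")
uv=[np.array((241,220))/4+[340,135]-.375, np.array((604-440,62))/4+[240,120]-.375]
f=lambda p:np.r_[proj(c,[[p[0],p[1],.122]])[0]-uv[0],proj(s,[[p[0],p[1],.122]])[0]-uv[1]]
r=least_squares(f,[.54,-.4]);print(r.x,r.fun)
delta([.595,-.060,.2],.1058+np.pi/2)
E
```

```text
[ 0.5438032  -0.39106149] [ 0.11424958 -0.01193705 -0.01944768  0.4338332 ]
t 0.1 pos [ 0.1855 -0.6224  0.2216] grip 0.998 F [-0.7  0.   0.1] toolx [-0.001  0.002 -1.   ] yaw z -73.4
world d mm [409.5 562.4 -21.6] tool units [  0.89  22.12 -16.88]
turn deg -10.5 rotvec units [ 0.117 -0.001  0.   ] after turn units [  0.86  18.66 -20.64]
```

Emit:
play_rows:
  targets:
    - {"claw": 0,"linear": [0,0.8,-0.6],"rotation": [0.06,0,0]}
    - {"claw": 0,"linear": [0,0.85,-0.9],"rotation": [0.057,0,0]}
    - {"claw": 0,"linear": [0,0.9,-1],"rotation": [0,0,0]}
    - {"claw": 0,"linear": [0,0.9,-1],"rotation": [0,0,0]}
    - {"claw": 0,"linear": [0,0.9,-1],"rotation": [0,0,0]}
    - {"claw": 0,"linear": [0,0.9,-1],"rotation": [0,0,0]}
    - {"claw": 0,"linear": [0,0.9,-1],"rotation": [0,0,0]}
    - {"claw": 0,"linear": [0,0.9,-1],"rotation": [0,0,0]}
    - {"claw": 0,"linear": [0,0.9,-1],"rotation": [0,0,0]}
    - {"claw": 0,"linear": [0,0.9,-1],"rotation": [0,0,0]}
  newtons: 40

```text
time: 0.93
position: [0.3746, -0.3548, 0.2141]
tool_rot: [1.152, 1.257, -1.157]
ft_force: [1.3, -0.5, -0.1]
grip_width: 0.997
```

```bash
python3 - <<'E'
from fit import *
delta([.595,-.060,.2],.1058+np.pi/2)
E
```

```text
t 0.93 pos [ 0.3746 -0.3548  0.2141] grip 0.997 F [ 1.3 -0.5 -0.1] toolx [-0.011  0.006 -1.   ] yaw z -85.6
world d mm [220.4 294.8 -14.1] tool units [  0.54   9.7  -11.07]
turn deg 1.6 rotvec units [-0.018 -0.005  0.006] after turn units [  0.57  10.01 -10.79]
```

Emit:
play_rows:
  targets:
    - {"claw": 0,"linear": [0,0.9,-1],"rotation": [-0.018,-0.005,0.006]}
    - {"claw": 0,"linear": [0,0.95,-1],"rotation": [0,0,0]}
    - {"claw": 0,"linear": [0,0.95,-1],"rotation": [0,0,0]}
    - {"claw": 0,"linear": [0,0.95,-1],"rotation": [0,0,0]}
    - {"claw": 0,"linear": [0,0.95,-1],"rotation": [0,0,0]}
    - {"claw": 0,"linear": [0,0.95,-1],"rotation": [0,0,0]}
    - {"claw": 0,"linear": [0,0.95,-1],"rotation": [0,0,0]}
    - {"claw": 0,"linear": [0,0.95,-1],"rotation": [0,0,0]}
    - {"claw": 0,"linear": [0,0.9,-1],"rotation": [0,0,0]}
    - {"claw": 0,"linear": [0,0.8,-0.9],"rotation": [0,0,0]}

```text
time: 1.77
position: [0.5843, -0.0683, 0.2107]
tool_rot: [1.128, 1.26, -1.134]
ft_force: [1.0, 0.1, -0.9]
grip_width: 1.0
```

Emit:
play_rows:
  targets:
    - {"claw": 0,"linear": [0,0.3,-0.4],"rotation": [0,0,0]}
    - {"claw": 0,"linear": [0,0,0],"rotation": [0,0,0]}
    - {"claw": 0,"linear": [0,0,0],"rotation": [0,0,0]}

```text
time: 2.02
position: [0.5928, -0.0472, 0.2089]
tool_rot: [1.122, 1.271, -1.122]
ft_force: [-1.3, -0.7, -0.2]
grip_width: 0.999
```

```bash
python3 - <<'E'
from fit import *
delta([.595,-.060,.2],.1058+np.pi/2)
s=get_state();im=get_image("wrist");c=cam("wrist",s)
cv2.imwrite("pics/w1raw.png",im)
for P in G(GP,model(.0333)):
    u=proj(c,P)[0];print(u.round())
    cv2.circle(im,tuple(int(v) for v in u),2,(0,0,255),-1)
cv2.imwrite("pics/w1.png",cv2.resize(im,None,fx=1.55,fy=1.55))
E
```

```text
t 2.02 pos [ 0.5928 -0.0472  0.2089] grip 0.999 F [-1.3 -0.7 -0.2] toolx [-0.006  0.005 -1.   ] yaw z -83.2
world d mm [  2.2 -12.8  -8.9] tool units [0.35 0.03 0.52]
turn deg -0.8 rotvec units [ 0.008 -0.004  0.003] after turn units [0.36 0.03 0.52]
[ 99. 139.]
[105. 193.]
[366. 288.]
[353. 288.]
[370. 141.]
[384. 141.]
[324. 288.]
[313. 288.]
[271. 147.]
[270. 218.]
```

View pics/w1.png

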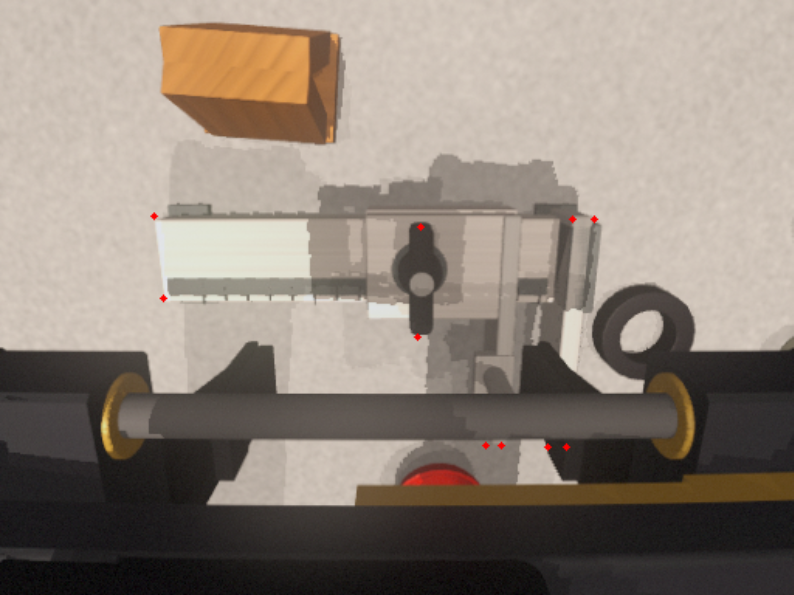

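The wing is at (421,224)–(421,333) in the enlarged picture, about 3 px right of and 3 px above my overlay. The other points agree to within a few px. I'll combine both views.

```bash
python3 - <<'E'
from fit import *
uv=np.array([(38,165),(50,276),(655,383),(625,390),(580,70),(612,68),(565,398),(535,402),(388,88),(405,215)])/5.5+[200,150]-[.41,.41]
uw=np.array([(157,218),(165,298),(422,224),(421,333)])/1.55-.2
c=cam("top");w=cam("wrist")
f=lambda p:np.r_[(proj(c,G(p,model(p[3])))-uv).ravel(),(proj(w,G(p,model(p[3]))[[0,1,8,9]])-uw).ravel()]
r=least_squares(f,[.58,0,0,.03],loss='soft_l1')
print(r.x,f(r.x).reshape(-1,2)[10:].round(1))
k=G(r.x,[(0,r.x[3]-.095,.079)])[0];print(k)
delta([k[0],k[1],.061],.106+np.pi/2)
E
```

```text
[5.89604268e-01 4.31482451e-04 1.09678092e-01 3.34366902e-02] [[-1.2 -1.8]
 [ 0.   0.4]
 [ 0.2  0.8]
 [-0.9  1.6]]
[ 0.59634288 -0.06076192  0.079     ]
t 2.07 pos [ 0.5926 -0.0474  0.2088] grip 0.999 F [-0.4  0.3  0.3] toolx [-0.006  0.005 -1.   ] yaw z -83.2
world d mm [   3.8  -13.3 -147.8] tool units [5.91 0.12 0.58]
turn deg -0.7 rotvec units [ 0.008 -0.004  0.003] after turn units [5.91 0.09 0.55]
```

Emit:
play_rows:
  targets:
    - {"claw": 0,"linear": [0.5,0.12,0.58],"rotation": [0.008,-0.004,0.003]}
    - {"claw": 0,"linear": [0.9,0,0],"rotation": [0,0,0]}
    - {"claw": 0,"linear": [1,0,0],"rotation": [0,0,0]}
    - {"claw": 0,"linear": [1,0,0],"rotation": [0,0,0]}
    - {"claw": 0,"linear": [0.8,0,0],"rotation": [0,0,0]}
    - {"claw": 0,"linear": [0,0,0],"rotation": [0,0,0]}
    - {"claw": 0,"linear": [0,0,0],"rotation": [0,0,0]}

```text
time: 2.65
position: [0.5933, -0.0784, 0.1017]
tool_rot: [1.138, 1.242, -1.15]
ft_force: [0.1, 0.2, 1.2]
grip_width: 0.998
```

```bash
python3 - <<'E'
from fit import *
delta([.5965,-.061,.061],.108+np.pi/2)
E
```

```text
t 2.65 pos [ 0.5933 -0.0784  0.1017] grip 0.998 F [0.1 0.2 1.2] toolx [ 0.   -0.01 -1.  ] yaw z -85.0
world d mm [  3.2  17.4 -40.7] tool units [ 1.62  0.19 -0.7 ]
turn deg 1.2 rotvec units [-0.013  0.007  0.   ] after turn units [ 1.63  0.2  -0.68]
```

Emit:
play_rows:
  targets:
    - {"claw": 0,"linear": [0,0.1,-0.3],"rotation": [-0.007,0.003,0]}
    - {"claw": 0,"linear": [0,0.05,-0.2],"rotation": [0,0,0]}
    - {"claw": 0,"linear": [0,0,0],"rotation": [0,0,0]}
    - {"claw": 0,"linear": [0,0,0],"rotation": [0,0,0]}
    - {"claw": 0,"linear": [0,0,0],"rotation": [0,0,0]}

```text
time: 3.07
position: [0.5984, -0.0671, 0.1073]
tool_rot: [1.136, 1.242, -1.138]
ft_force: [-0.4, -0.0, -0.6]
grip_width: 1.003
```

```bash
python3 - <<'E'
from fit import *
delta([.5965,-.061,.061],.108+np.pi/2)
E
```

```text
t 3.07 pos [ 0.5984 -0.0671  0.1073] grip 1.003 F [-0.4 -0.  -0.6] toolx [ 0.007 -0.008 -1.   ] yaw z -84.5
world d mm [ -1.9   6.1 -46.3] tool units [ 1.85 -0.06 -0.27]
turn deg 0.7 rotvec units [-0.008  0.005 -0.004] after turn units [ 1.85 -0.05 -0.25]
```

Emit:
play_rows:
  targets:
    - {"claw": 0,"linear": [0.4,-0.03,-0.25],"rotation": [-0.008,0.004,-0.004]}
    - {"claw": 0,"linear": [0.5,0,0],"rotation": [0,0,0]}
    - {"claw": 0,"linear": [0.4,0,0],"rotation": [0,0,0]}
    - {"claw": 0,"linear": [0.3,0,0],"rotation": [0,0,0]}
    - {"claw": 0,"linear": [0,0,0],"rotation": [0,0,0]}
    - {"claw": 0,"linear": [0,0,0],"rotation": [0,0,0]}

```text
time: 3.57
position: [0.5971, -0.0598, 0.0631]
tool_rot: [1.126, 1.259, -1.128]
ft_force: [0.0, 0.7, 1.0]
grip_width: 1.004
```

```bash
python3 - <<'E'
from fit import *
delta([.5965,-.061,.061],.108+np.pi/2)
E
```

```text
t 3.57 pos [ 0.5971 -0.0598  0.0631] grip 1.004 F [0.  0.7 1. ] toolx [-0.    -0.001 -1.   ] yaw z -83.7
world d mm [-0.6 -1.2 -2.1] tool units [ 0.09 -0.03  0.05]
turn deg -0.1 rotvec units [0.002 0.001 0.   ] after turn units [ 0.09 -0.03  0.05]
```

Good. Grip the wing.

Emit:
play_rows:
  targets:
    - {"claw": 0.5,"linear": [0.05,0,0.03],"rotation": [0,0,0]}
    - {"claw": 0.8,"linear": [0,0,0],"rotation": [0,0,0]}
    - {"claw": 1,"linear": [0,0,0],"rotation": [0,0,0]}
    - {"claw": 1,"linear": [0,0,0],"rotation": [0,0,0]}
    - {"claw": 1,"linear": [0,0,0],"rotation": [0,0,0]}
    - {"claw": 1,"linear": [0,0,0],"rotation": [0,0,0]}
    - {"claw": 1,"linear": [0,0,0],"rotation": [0,0,0]}
    - {"claw": 1,"linear": [0,0,0],"rotation": [0,0,0]}
  newtons: 50

```text
time: 4.23
position: [0.598, -0.0612, 0.0626]
tool_rot: [1.127, 1.257, -1.128]
ft_force: [-0.1, -0.7, -0.1]
grip_width: 0.476
```

```bash
python3 - <<'E'
from fit import *
delta([.5965,-.061,.061],.108+np.pi/2)
E
```

```text
t 4.23 pos [ 0.598  -0.0612  0.0626] grip 0.476 F [-0.1 -0.7 -0.1] toolx [ 0.001 -0.002 -1.   ] yaw z -83.7
world d mm [-1.5  0.2 -1.6] tool units [ 0.07 -0.06 -0.01]
turn deg -0.1 rotvec units [ 0.001  0.001 -0.001] after turn units [ 0.07 -0.06 -0.01]
```

Fingers are still closing.

Emit:
play_rows:
  targets:
    - {"claw": 1,"linear": [0.03,-0.03,0],"rotation": [0,0,0]}
    - {"claw": 1,"linear": [0,0,0],"rotation": [0,0,0]}
    - {"claw": 1,"linear": [0,0,0],"rotation": [0,0,0]}
    - {"claw": 1,"linear": [0,0,0],"rotation": [0,0,0]}
    - {"claw": 1,"linear": [0,0,0],"rotation": [0,0,0]}
    - {"claw": 1,"linear": [0,0,0],"rotation": [0,0,0]}
    - {"claw": 1,"linear": [0,0,0],"rotation": [0,0,0]}
    - {"claw": 1,"linear": [0,0,0],"rotation": [0,0,0]}

```text
time: 4.9
position: [0.5971, -0.0599, 0.062]
tool_rot: [1.128, 1.258, -1.127]
ft_force: [-0.9, 0.7, 0.3]
grip_width: 0.293
```

```bash
python3 - <<'E'
from fit import *
delta([.5965,-.061,.061],.108+np.pi/2);print(get_state()['joint_positions'].round(2))
E
```

```text
t 4.9 pos [ 0.5971 -0.0599  0.062 ] grip 0.293 F [-0.9  0.7  0.3] toolx [ 0.001 -0.001 -1.   ] yaw z -83.7
world d mm [-0.6 -1.1 -1. ] tool units [ 0.04 -0.03  0.04]
turn deg -0.1 rotvec units [ 0.002  0.    -0.001] after turn units [ 0.04 -0.03  0.04]
[ 0.5   0.39 -0.53  1.74  0.22  1.06 -1.57]
```

Emit:
play_rows:
  targets:
    - {"claw": 1,"linear": [-0.1,0,0],"rotation": [0,0,0]}
    - {"claw": 1,"linear": [-0.1,0,0],"rotation": [0,0,0]}
    - {"claw": 1,"linear": [0,0,0],"rotation": [0,0,0]}
    - {"claw": 1,"linear": [0,0,0],"rotation": [0,0,0]}
    - {"claw": 1,"linear": [0,0,0],"rotation": [0,0,0]}
  newtons: 55

```text
time: 5.32
position: [0.5971, -0.06, 0.0621]
tool_rot: [1.129, 1.259, -1.125]
ft_force: [0.5, -0.3, -1.0]
grip_width: 0.289
```

Emit:
play_rows:
  targets:
    - {"claw": 0.5,"linear": [0,0,0],"rotation": [0,0,0]}
    - {"claw": 0.5,"linear": [0,0,0],"rotation": [0,0,0]}
    - {"claw": 0.5,"linear": [0,0,0],"rotation": [0,0,0]}
    - {"claw": 0.5,"linear": [-0.2,0,0],"rotation": [0,0,0]}
    - {"claw": 0.5,"linear": [-0.15,0,0],"rotation": [0,0,0]}
    - {"claw": 0.5,"linear": [0,0,0],"rotation": [0,0,0]}
    - {"claw": 0.5,"linear": [0,0,0],"rotation": [0,0,0]}

```text
time: 5.9
position: [0.5973, -0.0612, 0.0732]
tool_rot: [1.129, 1.257, -1.126]
ft_force: [-0.1, 0.9, 0.1]
grip_width: 0.49
```

```bash
python3 - <<'E'
from fit import *
delta([.5965,-.061,.071],.108+np.pi/2)
s=get_state();im=get_image("wrist");c=cam("wrist",s)
u=proj(c,[.5965,-.061,.091])[0];print(u)
cv2.imwrite("pics/w2.png",cv2.resize(im[100:320,120:390],None,fx=2.2,fy=2.2))
E
```

```text
t 5.9 pos [ 0.5973 -0.0612  0.0732] grip 0.49 F [-0.1  0.9  0.1] toolx [ 0.002 -0.    -1.   ] yaw z -83.7
world d mm [-0.8  0.2 -2.2] tool units [ 0.09 -0.03 -0.01]
turn deg -0.1 rotvec units [ 0.001  0.    -0.002] after turn units [ 0.09 -0.03 -0.01]
[254.23004582 255.18280869]
```

View pics/w2.png

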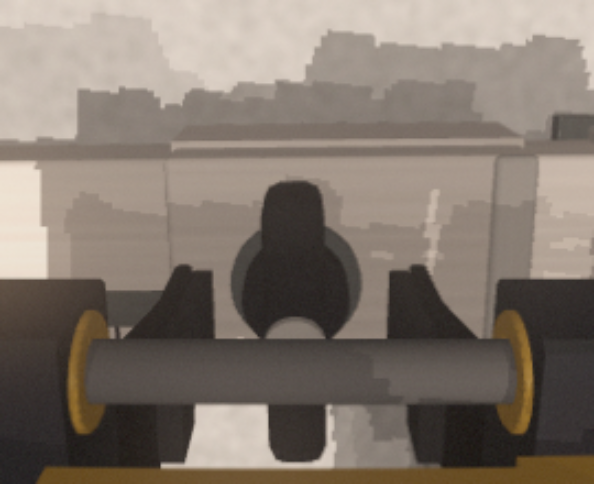

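The black hub, at about (295,275) in the crop, is wider than the wing, and the fingers stopped on it. Trying to close higher.

Emit:
play_rows:
  targets:
    - {"claw": 1,"linear": [0.0,-0.03,0],"rotation": [0,0,0]}
    - {"claw": 1,"linear": [0,0,0],"rotation": [0,0,0]}
    - {"claw": 1,"linear": [0,0,0],"rotation": [0,0,0]}
    - {"claw": 1,"linear": [0,0,0],"rotation": [0,0,0]}
    - {"claw": 1,"linear": [0,0,0],"rotation": [0,0,0]}
    - {"claw": 1,"linear": [0,0,0],"rotation": [0,0,0]}
    - {"claw": 1,"linear": [0,0,0],"rotation": [0,0,0]}
  newtons: 55

```text
time: 6.53
position: [0.5962, -0.06, 0.0731]
tool_rot: [1.128, 1.259, -1.125]
ft_force: [0.3, -1.8, 0.7]
grip_width: 0.151
```

Emit:
play_rows:
  targets:
    - {"claw": 1,"linear": [0,0,0],"rotation": [0,0,0]}
    - {"claw": 1,"linear": [0,0,0],"rotation": [0,0,0]}

```text
time: 6.7
position: [0.5962, -0.0601, 0.0732]
tool_rot: [1.128, 1.259, -1.125]
ft_force: [-0.1, 1.1, 0.8]
grip_width: 0.155
```

The wing is gripped (13.5 mm). Turning it counter-clockwise, which is negative about tool x.

Emit:
play_rows:
  targets:
    - {"claw": 1,"linear": [0,0,0],"rotation": [-0.05,0,0]}
    - {"claw": 1,"linear": [0,0,0],"rotation": [-0.07,0,0]}
    - {"claw": 1,"linear": [0,0,0],"rotation": [-0.07,0,0]}
    - {"claw": 1,"linear": [0,0,0],"rotation": [-0.07,0,0]}
    - {"claw": 1,"linear": [0,0,0],"rotation": [-0.07,0,0]}
    - {"claw": 1,"linear": [0,0,0],"rotation": [-0.07,0,0]}

```text
time: 7.2
position: [0.5961, -0.0598, 0.0731]
tool_rot: [0.632, 1.476, -0.629]
ft_force: [0.1, 1.3, 0.6]
grip_width: 0.155
```

```bash
python3 - <<'E'
from fit import *
delta([.5965,-.061,.073],.108+np.pi/2+1.25);print(get_state()['torque'].round(2))
E
```

```text
t 7.2 pos [ 0.5961 -0.0598  0.0731] grip 0.155 F [0.1 1.3 0.6] toolx [ 0.002  0.001 -1.   ] yaw z -46.3
world d mm [ 0.4 -1.2 -0.1] tool units [ 0.   -0.02  0.05]
turn deg 34.1 rotvec units [-0.379  0.001 -0.001] after turn units [ 0.   -0.04  0.03]
[ 0.14  0.05 -0.17]
```

Emit:
play_rows:
  targets:
    - {"claw": 1,"linear": [0,0,0],"rotation": [-0.07,0,0]}
    - {"claw": 1,"linear": [0,0,0],"rotation": [-0.07,0,0]}
    - {"claw": 1,"linear": [0,0,0],"rotation": [-0.07,0,0]}
    - {"claw": 1,"linear": [0,0,0],"rotation": [-0.07,0,0]}
    - {"claw": 1,"linear": [0,0,0],"rotation": [-0.05,0,0]}
    - {"claw": 1,"linear": [0,0,0],"rotation": [-0.01,0,0]}
    - {"claw": 1,"linear": [0,0,0],"rotation": [0,0,0]}

```text
time: 7.78
position: [0.596, -0.0597, 0.0731]
tool_rot: [0.198, 1.561, -0.192]
ft_force: [-0.8, 0.5, 1.1]
grip_width: 0.153
```

```bash
python3 - <<'E'
from fit import *
delta([.5965,-.061,.073],.108+np.pi/2+1.25);s=get_state();print(s['torque'].round(2),s['joint_positions'].round(2))
E
```

```text
t 7.78 pos [ 0.596  -0.0597  0.0731] grip 0.153 F [-0.8  0.5  1.1] toolx [ 0.001  0.004 -1.   ] yaw z -14.2
world d mm [ 0.5 -1.3 -0.1] tool units [ 0.   -0.05  0.03]
turn deg 2.0 rotvec units [-0.023  0.    -0.003] after turn units [ 0.   -0.05  0.03]
[ 0.19 -0.   -0.05] [ 0.67  0.43 -0.75  1.73  0.32  1.1  -0.43]
```

Knob is at about 1.21 rad, so the jaw is free. I'll slide the carriage open with the wing still in the grip.

```bash
python3 - <<'E'
from fit import *
delta([.596-.108*.075,-.0597+.994*.075,.0731])
E
```

```text
t 7.78 pos [ 0.596  -0.0597  0.0731] grip 0.153 F [-0.8  0.5  1.1] toolx [ 0.001  0.004 -1.   ] yaw z -14.2
world d mm [-8.1 74.6  0. ] tool units [ 0.01  2.81 -1.05]
```

Emit:
play_rows:
  targets:
    - {"claw": 1,"linear": [0,0.28,-0.1],"rotation": [0,0,0]}
    - {"claw": 1,"linear": [0,0.37,-0.14],"rotation": [0,0,0]}
    - {"claw": 1,"linear": [0,0.37,-0.14],"rotation": [0,0,0]}
    - {"claw": 1,"linear": [0,0.37,-0.14],"rotation": [0,0,0]}

```text
time: 8.12
position: [0.5921, -0.0283, 0.073]
tool_rot: [0.201, 1.559, -0.208]
ft_force: [-0.1, -2.0, 0.5]
grip_width: 0.154
```

```bash
python3 - <<'E'
from fit import *
delta([.596-.108*.075,-.0597+.994*.075,.0731])
E
```

```text
t 8.12 pos [ 0.5921 -0.0283  0.073 ] grip 0.154 F [-0.1 -2.   0.5] toolx [ 0.001 -0.004 -1.   ] yaw z -14.9
world d mm [-4.2 43.2  0.1] tool units [-0.01  1.62 -0.61]
```

Sliding with about 2 N and it tracks the rail direction well.

Emit:
play_rows:
  targets:
    - {"claw": 1,"linear": [0,0.37,-0.14],"rotation": [0,0,0]}
    - {"claw": 1,"linear": [0,0.37,-0.14],"rotation": [0,0,0]}
    - {"claw": 1,"linear": [0,0.37,-0.14],"rotation": [0,0,0]}
    - {"claw": 1,"linear": [0,0.2,-0.08],"rotation": [0,0,0]}
    - {"claw": 1,"linear": [0,0.05,-0.02],"rotation": [0,0,0]}
    - {"claw": 1,"linear": [0,0,0],"rotation": [0,0,0]}

```text
time: 8.62
position: [0.5865, 0.018, 0.0731]
tool_rot: [0.198, 1.56, -0.202]
ft_force: [-0.8, -2.4, 0.6]
grip_width: 0.157
```

```bash
python3 - <<'E'
from fit import *
delta([.596-.108*.075,-.0597+.994*.075,.0731])
E
```

```text
t 8.62 pos [0.5865 0.018  0.0731] grip 0.157 F [-0.8 -2.4  0.6] toolx [ 0.001 -0.003 -1.   ] yaw z -14.6
world d mm [ 1.4 -3.2  0. ] tool units [-0.   -0.11  0.08]
```

Emit:
play_rows:
  targets:
    - {"claw": 0.5,"linear": [0,0,0],"rotation": [0,0,0]}
    - {"claw": 0.2,"linear": [0,0,0],"rotation": [0,0,0]}
    - {"claw": 0,"linear": [0,0,0],"rotation": [0,0,0]}
    - {"claw": 0,"linear": [-0.3,0,0],"rotation": [0,0,0]}
    - {"claw": 0,"linear": [-0.7,0,0],"rotation": [0,0,0]}
    - {"claw": 0,"linear": [-0.9,0,0],"rotation": [0,0,0]}
    - {"claw": 0,"linear": [-0.9,0,0],"rotation": [-0.05,0,0]}
    - {"claw": 0,"linear": [-0.4,0,0],"rotation": [-0.07,0,0]}
    - {"claw": 0,"linear": [0,0,0],"rotation": [-0.07,0,0]}
    - {"claw": 0,"linear": [0,0,0],"rotation": [-0.03,0,0]}

```text
time: 9.45
position: [0.5863, 0.0203, 0.1587]
tool_rot: [-0.08, 1.569, 0.085]
ft_force: [0.1, -0.7, 0.8]
grip_width: 0.835
```

```bash
python3 - <<'E'
from fit import *
delta([.5438,-.391,.17],.11)
E
```

```text
t 9.45 pos [0.5863 0.0203 0.1587] grip 0.835 F [ 0.1 -0.7  0.8] toolx [ 0.     0.003 -1.   ] yaw z 6.0
world d mm [ -42.5 -411.3   11.3] tool units [ -0.5  -16.18  -3.42]
turn deg 0.3 rotvec units [-0.003  0.    -0.002] after turn units [ -0.45 -16.17  -3.5 ]
```

Emit:
play_rows:
  targets:
    - {"claw": 0,"linear": [-0.2,-0.5,-0.1],"rotation": [0,0,0]}
    - {"claw": 0,"linear": [-0.2,-1,-0.22],"rotation": [0,0,0]}
    - {"claw": 0,"linear": [-0.1,-1,-0.22],"rotation": [0,0,0]}
    - {"claw": 0,"linear": [0,-1,-0.22],"rotation": [0,0,0]}
    - {"claw": 0,"linear": [0,-1,-0.22],"rotation": [0,0,0]}
    - {"claw": 0,"linear": [0,-1,-0.22],"rotation": [0,0,0]}
    - {"claw": 0,"linear": [0,-1,-0.22],"rotation": [0,0,0]}
    - {"claw": 0,"linear": [0,-1,-0.22],"rotation": [0,0,0]}
    - {"claw": 0,"linear": [0,-1,-0.22],"rotation": [0,0,0]}
    - {"claw": 0,"linear": [0,-1,-0.22],"rotation": [0,0,0]}

```text
time: 10.28
position: [0.5636, -0.2219, 0.1789]
tool_rot: [-0.089, 1.556, 0.101]
ft_force: [0.8, -0.1, 0.1]
grip_width: 0.997
```

```bash
python3 - <<'E'
from fit import *
delta([.5438,-.391,.17],.11)
E
```

```text
t 10.28 pos [ 0.5636 -0.2219  0.1789] grip 0.997 F [ 0.8 -0.1  0.1] toolx [ 0.012  0.008 -1.   ] yaw z 7.0
world d mm [ -19.8 -169.1   -8.9] tool units [ 0.29 -6.62 -1.61]
turn deg -0.7 rotvec units [ 0.007  0.008 -0.004] after turn units [ 0.36 -6.63 -1.53]
```

Emit:
play_rows:
  targets:
    - {"claw": 0,"linear": [0,-1,-0.23],"rotation": [0.007,0.008,-0.004]}
    - {"claw": 0,"linear": [0,-1,-0.23],"rotation": [0,0,0]}
    - {"claw": 0,"linear": [0,-1,-0.23],"rotation": [0,0,0]}
    - {"claw": 0,"linear": [0,-1,-0.23],"rotation": [0,0,0]}
    - {"claw": 0,"linear": [0,-0.8,-0.2],"rotation": [0,0,0]}
    - {"claw": 0,"linear": [0,-0.5,-0.1],"rotation": [0,0,0]}
    - {"claw": 0,"linear": [0,-0.3,-0.1],"rotation": [0,0,0]}
    - {"claw": 0,"linear": [0,-0.1,0],"rotation": [0,0,0]}
    - {"claw": 0,"linear": [0,0,0],"rotation": [0,0,0]}
    - {"claw": 0,"linear": [0,0,0],"rotation": [0,0,0]}

```text
time: 11.12
position: [0.5431, -0.382, 0.1825]
tool_rot: [-0.077, 1.566, 0.077]
ft_force: [0.4, -0.4, 0.2]
grip_width: 0.998
```

```bash
python3 - <<'E'
from fit import *
delta([.5438,-.391,.17],.11)
s=get_state();im=get_image("wrist");c=cam("wrist",s)
for z in(.122,.066,0):
  u=proj(c,[.5438,-.391,z])[0];print(u);cv2.circle(im,tuple(int(round(v)) for v in u),2,(0,0,255),-1)
cv2.imwrite("pics/w3.png",cv2.resize(im,None,fx=1.55,fy=1.55))
E
```

```text
t 11.12 pos [ 0.5431 -0.382   0.1825] grip 0.998 F [ 0.4 -0.4  0.2] toolx [ 0.003 -0.    -1.   ] yaw z 5.6
world d mm [  0.7  -9.  -12.5] tool units [ 0.5  -0.36 -0.01]
turn deg 0.7 rotvec units [-0.008  0.002  0.   ] after turn units [ 0.5  -0.36 -0.01]
[255.2493892  214.99274036]
[255.29367102 193.71311083]
[255.3287966  176.94471081]
```

View pics/w3.png

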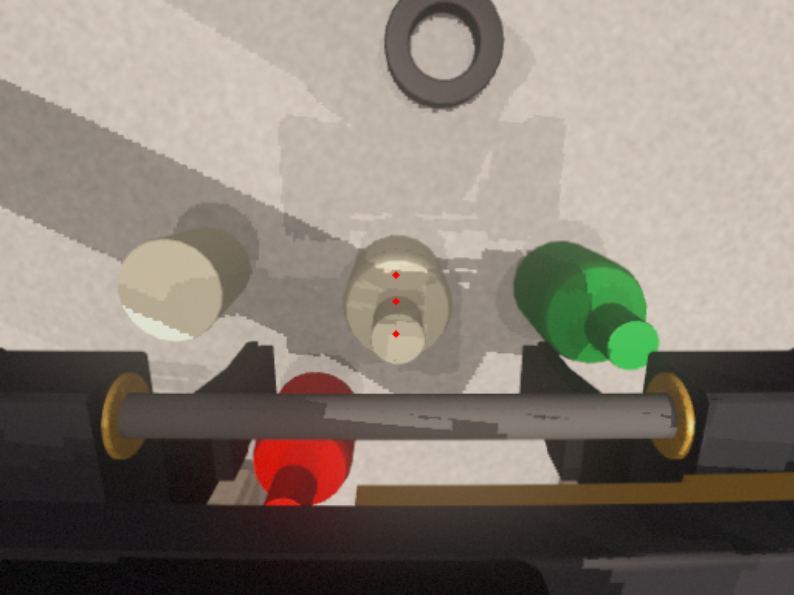

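Cap is at (398,339) against my marker at (396,333), so the bottle sits about 3 mm further towards −y: (0.545, −0.394).

Emit:
play_rows:
  targets:
    - {"claw": 0,"linear": [0.3,-0.2,0.03],"rotation": [-0.008,0.002,0]}
    - {"claw": 0,"linear": [0.5,-0.2,0],"rotation": [0,0,0]}
    - {"claw": 0,"linear": [0.4,0,0],"rotation": [0,0,0]}
    - {"claw": 0,"linear": [0,0,0],"rotation": [0,0,0]}
    - {"claw": 0,"linear": [0,0,0],"rotation": [0,0,0]}
    - {"claw": 0,"linear": [0,0,0],"rotation": [0,0,0]}

```text
time: 11.67
position: [0.547, -0.3866, 0.1484]
tool_rot: [-0.093, 1.57, 0.096]
ft_force: [0.2, 1.1, -0.8]
grip_width: 1.003
```

```bash
python3 - <<'E'
from fit import *
delta([.545,-.394,.094],.11)
E
```

```text
t 11.67 pos [ 0.547  -0.3866  0.1484] grip 1.003 F [ 0.2  1.1 -0.8] toolx [-0.001  0.002 -1.   ] yaw z 6.9
world d mm [ -2.   -7.4 -54.4] tool units [ 2.17 -0.29 -0.11]
turn deg -0.6 rotvec units [ 0.007 -0.    -0.001] after turn units [ 2.17 -0.29 -0.11]
```

Emit:
play_rows:
  targets:
    - {"claw": 0,"linear": [0.3,-0.25,-0.1],"rotation": [0.006,0,0]}
    - {"claw": 0,"linear": [0.4,-0.06,0],"rotation": [0,0,0]}
    - {"claw": 0,"linear": [0.5,0,0],"rotation": [0,0,0]}
    - {"claw": 0,"linear": [0.4,0,0],"rotation": [0,0,0]}
    - {"claw": 0,"linear": [0.2,0,0],"rotation": [0,0,0]}
    - {"claw": 0,"linear": [0.1,0,0],"rotation": [0,0,0]}
    - {"claw": 0,"linear": [0,0,0],"rotation": [0,0,0]}
    - {"claw": 0,"linear": [0,0,0],"rotation": [0,0,0]}

```text
time: 12.33
position: [0.5445, -0.3952, 0.0946]
tool_rot: [-0.084, 1.571, 0.089]
ft_force: [0.8, 0.5, 0.6]
grip_width: 1.001
```

```bash
python3 - <<'E'
from fit import *
delta([.545,-.394,.094],.11)
E
```

```text
t 12.33 pos [ 0.5445 -0.3952  0.0946] grip 1.001 F [0.8 0.5 0.6] toolx [-0.002  0.003 -1.   ] yaw z 6.3
world d mm [ 0.5  1.2 -0.6] tool units [0.03 0.04 0.03]
turn deg 0.0 rotvec units [-0.    -0.001 -0.002] after turn units [0.03 0.04 0.03]
```

Emit:
play_rows:
  targets:
    - {"claw": 0.6,"linear": [0.02,0.03,0.02],"rotation": [0,0,0]}
    - {"claw": 1,"linear": [0,0,0],"rotation": [0,0,0]}
    - {"claw": 1,"linear": [0,0,0],"rotation": [0,0,0]}
    - {"claw": 1,"linear": [0,0,0],"rotation": [0,0,0]}
    - {"claw": 1,"linear": [0,0,0],"rotation": [0,0,0]}
    - {"claw": 1,"linear": [0,0,0],"rotation": [0,0,0]}
    - {"claw": 1,"linear": [0,0,0],"rotation": [0,0,0]}
    - {"claw": 1,"linear": [0,0,0],"rotation": [0,0,0]}
    - {"claw": 1,"linear": [0,0,0],"rotation": [0,0,0]}
    - {"claw": 1,"linear": [0,0,0],"rotation": [0,0,0]}
  newtons: 20

```text
time: 13.17
position: [0.5466, -0.3947, 0.0969]
tool_rot: [-0.086, 1.568, 0.087]
ft_force: [-0.7, -0.3, -0.4]
grip_width: 0.329
```

Emit:
play_rows:
  targets:
    - {"claw": 1,"linear": [0,0,0],"rotation": [0,0,0]}
    - {"claw": 1,"linear": [0,0,0],"rotation": [0,0,0]}
    - {"claw": 1,"linear": [0,0,0],"rotation": [0,0,0]}

```text
time: 13.42
position: [0.5464, -0.3948, 0.0968]
tool_rot: [-0.086, 1.568, 0.087]
ft_force: [0.6, 0.5, -0.1]
grip_width: 0.285
```

```bash
python3 - <<'E'
from fit import *
delta([.545,-.394,.094],.11)
E
```

```text
t 13.42 pos [ 0.5464 -0.3948  0.0968] grip 0.285 F [ 0.6  0.5 -0.1] toolx [ 0.001  0.    -1.   ] yaw z 6.3
world d mm [-1.4  0.8 -2.8] tool units [ 0.11  0.04 -0.05]
turn deg -0.0 rotvec units [ 0.     0.001 -0.   ] after turn units [ 0.11  0.04 -0.05]
```

Emit:
play_rows:
  targets:
    - {"claw": 1,"linear": [-0.3,0,0],"rotation": [0,0,0]}
    - {"claw": 1,"linear": [-0.5,0,0],"rotation": [0,0,0]}
    - {"claw": 1,"linear": [-0.7,0,0],"rotation": [0,0,0]}
    - {"claw": 1,"linear": [-0.7,0,0],"rotation": [0,0,0]}
    - {"claw": 1,"linear": [-0.7,0,0],"rotation": [0,0,0]}
    - {"claw": 1,"linear": [-0.7,0.1,0],"rotation": [0,0,0]}
    - {"claw": 1,"linear": [-0.3,0.3,0],"rotation": [0,0,0]}
    - {"claw": 1,"linear": [-0.1,0.5,0],"rotation": [0,0,0]}
  newtons: 25

```text
time: 14.08
position: [0.5414, -0.3733, 0.2024]
tool_rot: [-0.081, 1.572, 0.086]
ft_force: [-0.8, -0.3, -1.5]
grip_width: 0.283
```

```bash
python3 - <<'E'
from fit import *
GP=[.5896,.0004,.11]
g=G(GP,[(-.085,-.118,.185)])[0];print(g)
delta(g,.11)
E
```

```text
[ 0.51806757 -0.12621798  0.185     ]
t 14.08 pos [ 0.5414 -0.3733  0.2024] grip 0.283 F [-0.8 -0.3 -1.5] toolx [-0.003  0.003 -1.   ] yaw z 6.1
world d mm [-23.3 247.1 -17.4] tool units [0.73 9.92 0.13]
turn deg 0.2 rotvec units [-0.002 -0.002 -0.002] after turn units [0.7  9.93 0.16]
```

Emit:
play_rows:
  targets:
    - {"claw": 1,"linear": [0,0.8,0],"rotation": [0,0,0]}
    - {"claw": 1,"linear": [0,0.9,0],"rotation": [0,0,0]}
    - {"claw": 1,"linear": [0,0.9,0],"rotation": [0,0,0]}
    - {"claw": 1,"linear": [0,0.9,0],"rotation": [0,0,0]}
    - {"claw": 1,"linear": [0,0.9,0],"rotation": [0,0,0]}
    - {"claw": 1,"linear": [0,0.9,0],"rotation": [0,0,0]}
    - {"claw": 1,"linear": [0,0.9,0],"rotation": [0,0,0]}
    - {"claw": 1,"linear": [0,0.8,0],"rotation": [0,0,0]}
    - {"claw": 1,"linear": [0,0.6,0],"rotation": [0,0,0]}
    - {"claw": 1,"linear": [0,0.4,0],"rotation": [0,0,0]}

```text
time: 14.92
position: [0.5129, -0.1522, 0.1996]
tool_rot: [-0.084, 1.58, 0.093]
ft_force: [0.4, -0.3, -2.3]
grip_width: 0.289
```

```bash
python3 - <<'E'
from fit import *
delta([.518,-.1262,.0975],.11)
E
```

```text
t 14.92 pos [ 0.5129 -0.1522  0.1996] grip 0.289 F [ 0.4 -0.3 -2.3] toolx [-0.011  0.005 -1.   ] yaw z 6.5
world d mm [   5.1   26.  -102.1] tool units [4.08 0.98 0.36]
turn deg -0.2 rotvec units [ 0.002 -0.007 -0.004] after turn units [4.08 1.01 0.32]
```

Emit:
play_rows:
  targets:
    - {"claw": 1,"linear": [0,0.35,0.15],"rotation": [0,-0.007,-0.004]}
    - {"claw": 1,"linear": [0,0.25,0.1],"rotation": [0,0,0]}
    - {"claw": 1,"linear": [0,0.1,0],"rotation": [0,0,0]}
    - {"claw": 1,"linear": [0,0,0],"rotation": [0,0,0]}
    - {"claw": 1,"linear": [0,0,0],"rotation": [0,0,0]}

```text
time: 15.33
position: [0.5171, -0.1306, 0.1993]
tool_rot: [-0.092, 1.568, 0.089]
ft_force: [-0.0, -0.3, -1.7]
grip_width: 0.283
```

```bash
python3 - <<'E'
from fit import *
delta([.518,-.1262,.0975],.11)
s=get_state();im=get_image("wrist");c=cam("wrist",s)
GP=[.5896,.0004,.11]
for P in G(GP,[(.035,-.16,.055),(-.03,-.16,.055),(.035,-.05,.055),(-.03,-.05,.055),(-.085,-.16,.055),(-.085,-.05,.055)]):
    u=proj(c,P)[0];cv2.circle(im,tuple(int(round(v)) for v in u),1,(0,0,255),-1)
im2=get_image("side")
o=np.hstack([cv2.resize(im,None,fx=1,fy=1),cv2.resize(im2[140:268,230:326],None,fx=3,fy=3)])
print(o.shape);cv2.imwrite("pics/w4.png",o)
E
```

```text
t 15.33 pos [ 0.5171 -0.1306  0.1993] grip 0.283 F [-0.  -0.3 -1.7] toolx [ 0.001 -0.002 -1.   ] yaw z 6.6
world d mm [   0.9    4.4 -101.8] tool units [4.07 0.18 0.05]
turn deg -0.3 rotvec units [0.003 0.001 0.001] after turn units [4.07 0.17 0.06]
(384, 800, 3)
```

View pics/w4.png

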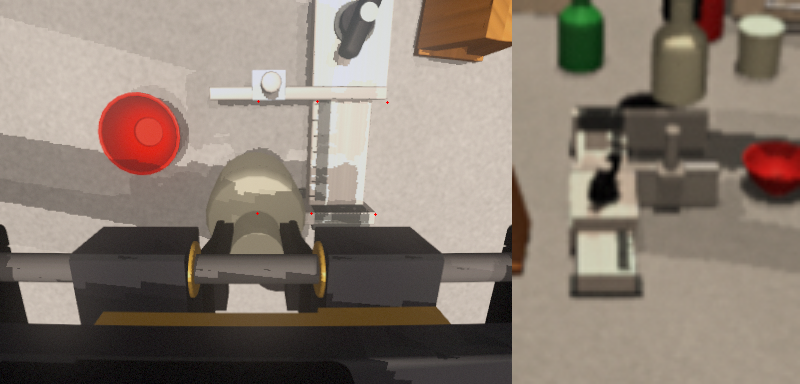

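The wrist view shows the model overlay on the jaw faces (rows 101 and 213), a gap of about 110 mm, and the bottle hanging upright. Lowering it.

Emit:
play_rows:
  targets:
    - {"claw": 1,"linear": [0.3,0.15,0.03],"rotation": [0,0,0]}
    - {"claw": 1,"linear": [0.6,0.05,0.02],"rotation": [0,0,0]}
    - {"claw": 1,"linear": [0.7,0,0],"rotation": [0,0,0]}
    - {"claw": 1,"linear": [0.6,0,0],"rotation": [0,0,0]}
    - {"claw": 1,"linear": [0.4,0,0],"rotation": [0,0,0]}
    - {"claw": 1,"linear": [0.2,0,0],"rotation": [0,0,0]}
    - {"claw": 1,"linear": [0,0,0],"rotation": [0,0,0]}
    - {"claw": 1,"linear": [0,0,0],"rotation": [0,0,0]}

```text
time: 16.1
position: [0.5182, -0.1294, 0.1238]
tool_rot: [-0.084, 1.568, 0.084]
ft_force: [0.9, 0.2, -2.3]
grip_width: 0.286
```

```bash
python3 - <<'E'
from fit import *
delta([.518,-.1262,.0975],.11)
E
```

```text
t 16.1 pos [ 0.5182 -0.1294  0.1238] grip 0.286 F [ 0.9  0.2 -2.3] toolx [ 0.001  0.    -1.   ] yaw z 6.1
world d mm [ -0.2   3.2 -26.3] tool units [1.05 0.13 0.01]
turn deg 0.2 rotvec units [-0.002  0.001  0.   ] after turn units [1.05 0.13 0.01]
```

Emit:
play_rows:
  targets:
    - {"claw": 1,"linear": [0.2,0.12,0],"rotation": [0,0,0]}
    - {"claw": 1,"linear": [0.3,0,0],"rotation": [0,0,0]}
    - {"claw": 1,"linear": [0.2,0,0],"rotation": [0,0,0]}
    - {"claw": 1,"linear": [0.15,0,0],"rotation": [0,0,0]}
    - {"claw": 1,"linear": [0.05,0,0],"rotation": [0,0,0]}
    - {"claw": 1,"linear": [0,0,0],"rotation": [0,0,0]}
    - {"claw": 1,"linear": [0,0,0],"rotation": [0,0,0]}

```text
time: 16.68
position: [0.5197, -0.1266, 0.1012]
tool_rot: [-0.085, 1.564, 0.082]
ft_force: [0.1, -0.1, -1.7]
grip_width: 0.282
```

```bash
python3 - <<'E'
from fit import *
delta([.518,-.1262,.0968],.11)
E
```

```text
t 16.68 pos [ 0.5197 -0.1266  0.1012] grip 0.282 F [ 0.1 -0.1 -1.7] toolx [ 0.005 -0.002 -1.   ] yaw z 6.1
world d mm [-1.7  0.4 -4.4] tool units [ 0.18  0.02 -0.07]
turn deg 0.2 rotvec units [-0.002  0.003  0.001] after turn units [ 0.18  0.02 -0.07]
```

Emit:
play_rows:
  targets:
    - {"claw": 1,"linear": [0.08,0,-0.05],"rotation": [0,0.003,0]}
    - {"claw": 1,"linear": [0.06,0,0],"rotation": [0,0,0]}
    - {"claw": 1,"linear": [0.04,0,0],"rotation": [0,0,0]}
    - {"claw": 1,"linear": [0.03,0,0],"rotation": [0,0,0]}
    - {"claw": 1,"linear": [0,0,0],"rotation": [0,0,0]}

```text
time: 17.1
position: [0.5192, -0.1273, 0.0969]
tool_rot: [-0.086, 1.568, 0.08]
ft_force: [1.0, 0.1, -3.1]
grip_width: 0.282
```

```bash
python3 - <<'E'
from fit import *
delta([.518,-.1262,.0968],.11)
E
```

```text
t 17.1 pos [ 0.5192 -0.1273  0.0969] grip 0.282 F [ 1.   0.1 -3.1] toolx [ 0.002 -0.003 -1.   ] yaw z 6.1
world d mm [-1.2  1.1 -0.1] tool units [ 0.    0.05 -0.04]
turn deg 0.2 rotvec units [-0.003  0.001  0.002] after turn units [ 0.    0.05 -0.04]
```

Emit:
play_rows:
  targets:
    - {"claw": 1,"linear": [0.05,0,0],"rotation": [0,0,0]}
    - {"claw": 1,"linear": [0.04,0,0],"rotation": [0,0,0]}
    - {"claw": 1,"linear": [0,0,0],"rotation": [0,0,0]}

```text
time: 17.35
position: [0.5199, -0.1279, 0.0971]
tool_rot: [-0.087, 1.567, 0.078]
ft_force: [0.4, 0.4, -2.8]
grip_width: 0.284
```

Emit:
play_rows:
  targets:
    - {"claw": 1,"linear": [0.1,0,0],"rotation": [0,0,0]}
    - {"claw": 1,"linear": [0.08,0,0],"rotation": [0,0,0]}

```text
time: 17.52
position: [0.5211, -0.1291, 0.0967]
tool_rot: [-0.09, 1.566, 0.075]
ft_force: [-7.9, 1.9, 19.5]
grip_width: 0.283
```

The table is felt at 19.5 N, so the bottle is standing. Releasing and rising.

Emit:
play_rows:
  targets:
    - {"claw": 1,"linear": [-0.04,0,0],"rotation": [0,0,0]}
    - {"claw": 1,"linear": [0,0,0],"rotation": [0,0,0]}
    - {"claw": 0.5,"linear": [0,0,0],"rotation": [0,0,0]}
    - {"claw": 0.2,"linear": [0,0,0],"rotation": [0,0,0]}
    - {"claw": 0,"linear": [0,0,0],"rotation": [0,0,0]}
    - {"claw": 0,"linear": [0,0,0],"rotation": [0,0,0]}
    - {"claw": 0,"linear": [-0.1,0,0],"rotation": [0,0,0]}
    - {"claw": 0,"linear": [-0.4,0,0],"rotation": [0,0,0]}
    - {"claw": 0,"linear": [-0.8,0,0],"rotation": [0,0,0]}
    - {"claw": 0,"linear": [-0.8,0,0],"rotation": [0,0,0]}

```text
time: 18.35
position: [0.5187, -0.1276, 0.1487]
tool_rot: [-0.087, 1.572, 0.079]
ft_force: [0.1, 0.1, 0.3]
grip_width: 0.81
```

Emit:
play_rows:
  targets:
    - {"claw": 0,"linear": [-0.8,0,0],"rotation": [0,0,0]}
    - {"claw": 0,"linear": [-0.3,0,0],"rotation": [0,0,0]}
    - {"claw": 0,"linear": [0,0,0],"rotation": [0,0,0]}

```text
time: 18.6
position: [0.5213, -0.1274, 0.183]
tool_rot: [-0.09, 1.565, 0.077]
ft_force: [0.2, -0.1, -0.7]
grip_width: 0.974
```

```bash
python3 - <<'E'
from fit import *
delta([.5865,.018,.17],.108+np.pi/2+1.23)
s=get_state();im=get_image("wrist");c=cam("wrist",s)
GP=[.5896,.0004,.11]
b=G([.5211,-.1291,0],[(0,0,.122),(0,0,0)])
k=G([.5865,.018,.11],[(0,0,.091)])
for P in np.r_[b,k]:
    u=proj(c,P)[0];cv2.circle(im,tuple(int(round(v)) for v in u),2,(0,0,255),-1)
im2=get_image("side")
o=np.hstack([im,cv2.resize(im2[140:268,230:326],None,fx=3,fy=3)])
cv2.imwrite("pics/w5.png",o)
E
```

```text
t 18.6 pos [ 0.5213 -0.1274  0.183 ] grip 0.974 F [ 0.2 -0.1 -0.7] toolx [ 0.005 -0.008 -1.   ] yaw z 6.1
world d mm [ 65.2 145.4 -13. ] tool units [0.49 5.51 3.21]
turn deg -19.4 rotvec units [0.216 0.003 0.005] after turn units [0.52 6.26 1.19]
```

View pics/w5.png

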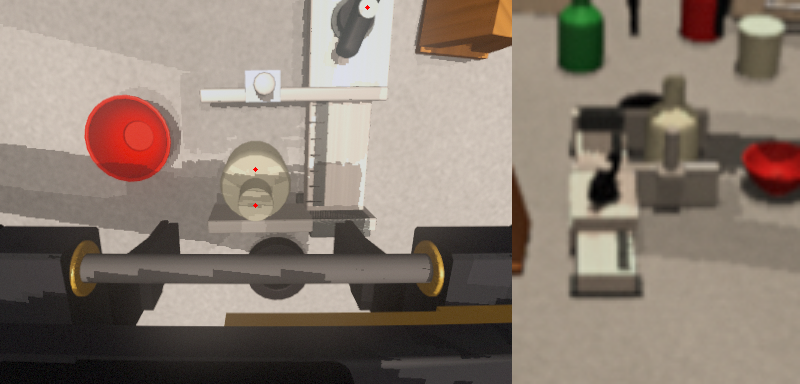

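The bottle stands upright between the jaws, cap at (255,207), and close to the fixed jaw. Next, back to the knob.

Emit:
play_rows:
  targets:
    - {"claw": 0,"linear": [-0.1,0.4,0.2],"rotation": [0.05,0.003,0.005]}
    - {"claw": 0,"linear": [0,0.8,0.4],"rotation": [0.07,0,0]}
    - {"claw": 0,"linear": [0,0.9,0.3],"rotation": [0.07,0,0]}
    - {"claw": 0,"linear": [0,0.9,0.2],"rotation": [0.02,0,0]}
    - {"claw": 0,"linear": [0,0.9,0.2],"rotation": [0,0,0]}
    - {"claw": 0,"linear": [0,0.7,0.15],"rotation": [0,0,0]}
    - {"claw": 0,"linear": [0,0.4,0.1],"rotation": [0,0,0]}
    - {"claw": 0,"linear": [0,0.2,0],"rotation": [0,0,0]}
    - {"claw": 0,"linear": [0,0,0],"rotation": [0,0,0]}

```text
time: 19.45
position: [0.5714, -0.0001, 0.17]
tool_rot: [0.195, 1.585, -0.192]
ft_force: [0.7, 0.3, -0.4]
grip_width: 0.999
```

```bash
python3 - <<'E'
from fit import *
delta([.5865,.018,.17],np.radians(-14.6))
E
```

```text
t 19.45 pos [ 5.714e-01 -1.000e-04  1.700e-01] grip 0.999 F [ 0.7  0.3 -0.4] toolx [-0.023  0.004 -1.   ] yaw z -14.1
world d mm [15.1 18.1 -0. ] tool units [-0.01  0.85  0.41]
turn deg -0.5 rotvec units [ 0.006 -0.015  0.001] after turn units [0.   0.85 0.4 ]
```

Emit:
play_rows:
  targets:
    - {"claw": 0,"linear": [0.2,0.3,0.2],"rotation": [0.006,-0.015,0.001]}
    - {"claw": 0,"linear": [0.5,0.3,0.15],"rotation": [0,0,0]}
    - {"claw": 0,"linear": [0.5,0.1,0.05],"rotation": [0,0,0]}
    - {"claw": 0,"linear": [0.4,0,0],"rotation": [0,0,0]}
    - {"claw": 0,"linear": [0.2,0,0],"rotation": [0,0,0]}
    - {"claw": 0,"linear": [0,0,0],"rotation": [0,0,0]}
    - {"claw": 0,"linear": [0,0,0],"rotation": [0,0,0]}

```text
time: 20.03
position: [0.5817, 0.0085, 0.1175]
tool_rot: [0.201, 1.568, -0.208]
ft_force: [0.2, 0.2, 0.0]
grip_width: 0.999
```

```bash
python3 - <<'E'
from fit import *
delta([.5865,.018,.073],np.radians(-14.6))
E
```

```text
t 20.03 pos [0.5817 0.0085 0.1175] grip 0.999 F [0.2 0.2 0. ] toolx [-0.008 -0.003 -1.   ] yaw z -14.9
world d mm [  4.8   9.5 -44.5] tool units [1.78 0.42 0.1 ]
turn deg 0.3 rotvec units [-0.004 -0.004  0.003] after turn units [1.78 0.41 0.09]
```

Emit:
play_rows:
  targets:
    - {"claw": 0,"linear": [0.1,0.3,0.1],"rotation": [-0.004,-0.004,0.003]}
    - {"claw": 0,"linear": [0.4,0.2,0.05],"rotation": [0,0,0]}
    - {"claw": 0,"linear": [0.5,0,0],"rotation": [0,0,0]}
    - {"claw": 0,"linear": [0.4,0,0],"rotation": [0,0,0]}
    - {"claw": 0,"linear": [0.2,0,0],"rotation": [0,0,0]}
    - {"claw": 0,"linear": [0,0,0],"rotation": [0,0,0]}
    - {"claw": 0,"linear": [0,0,0],"rotation": [0,0,0]}

```text
time: 20.62
position: [0.5895, 0.0198, 0.0737]
tool_rot: [0.2, 1.56, -0.2]
ft_force: [-0.6, -0.3, 0.0]
grip_width: 1.002
```

```bash
python3 - <<'E'
from fit import *
delta([.5865,.018,.073],np.radians(-14.6))
E
```

```text
t 20.62 pos [0.5895 0.0198 0.0737] grip 1.002 F [-0.6 -0.3  0. ] toolx [ 0.001 -0.    -1.   ] yaw z -14.6
world d mm [-3.  -1.8 -0.7] tool units [ 0.03 -0.1  -0.1 ]
turn deg -0.0 rotvec units [0.    0.001 0.   ] after turn units [ 0.03 -0.1  -0.1 ]
```

Close on the wing (with small x/y trim).

Emit:
play_rows:
  targets:
    - {"claw": 0.6,"linear": [0,-0.1,-0.1],"rotation": [0,0,0]}
    - {"claw": 0.8,"linear": [0,0,0],"rotation": [0,0,0]}
    - {"claw": 1,"linear": [0,0,0],"rotation": [0,0,0]}
    - {"claw": 1,"linear": [0,0,0],"rotation": [0,0,0]}
    - {"claw": 1,"linear": [0,0,0],"rotation": [0,0,0]}
    - {"claw": 1,"linear": [0,0,0],"rotation": [0,0,0]}
    - {"claw": 1,"linear": [0,0,0],"rotation": [0,0,0]}
    - {"claw": 1,"linear": [0,0,0],"rotation": [0,0,0]}
    - {"claw": 1,"linear": [0,0,0],"rotation": [0,0,0]}
    - {"claw": 1,"linear": [0,0,0],"rotation": [0,0,0]}
  newtons: 55

```text
time: 21.45
position: [0.5874, 0.0173, 0.0757]
tool_rot: [0.2, 1.557, -0.201]
ft_force: [-0.6, -0.0, 0.2]
grip_width: 0.331
```

Emit:
play_rows:
  targets:
    - {"claw": 1,"linear": [0,0,0],"rotation": [0,0,0]}
    - {"claw": 1,"linear": [0,0,0],"rotation": [0,0,0]}
    - {"claw": 1,"linear": [0,0,0],"rotation": [0,0,0]}
    - {"claw": 1,"linear": [0,0,0],"rotation": [0,0,0]}
    - {"claw": 1,"linear": [0,0,0],"rotation": [0,0,0]}
    - {"claw": 1,"linear": [0,0,0],"rotation": [0,0,0]}

```text
time: 21.95
position: [0.5864, 0.0175, 0.0756]
tool_rot: [0.199, 1.559, -0.201]
ft_force: [-1.2, 0.3, 0.5]
grip_width: 0.153
```

```bash
python3 - <<'E'
from fit import *
s=get_state()
d=np.array([.115,-.993,0]);delta(s['position']+.047*d,np.radians(-14.6))
E
```

```text
t 21.95 pos [0.5864 0.0175 0.0756] grip 0.153 F [-1.2  0.3  0.5] toolx [ 0.002 -0.002 -1.   ] yaw z -14.6
world d mm [  5.4 -46.7   0. ] tool units [ 0.   -1.75  0.68]
turn deg -0.0 rotvec units [0.    0.002 0.001] after turn units [ 0.   -1.75  0.68]
```

Wing gripped again. Slide the jaw closed, most of the way first.

Emit:
play_rows:
  targets:
    - {"claw": 1,"linear": [0,-0.2,0.08],"rotation": [0,0,0]}
    - {"claw": 1,"linear": [0,-0.3,0.12],"rotation": [0,0,0]}
    - {"claw": 1,"linear": [0,-0.3,0.12],"rotation": [0,0,0]}
    - {"claw": 1,"linear": [0,-0.3,0.12],"rotation": [0,0,0]}
    - {"claw": 1,"linear": [0,-0.2,0.08],"rotation": [0,0,0]}

```text
time: 22.37
position: [0.5904, -0.0149, 0.0756]
tool_rot: [0.2, 1.561, -0.194]
ft_force: [-1.2, 1.4, 0.7]
grip_width: 0.153
```

```bash
python3 - <<'E'
from fit import *
p=np.array([.5864,.0175,.0756])
d=np.array([.115,-.993,0]);delta(p+.047*d,np.radians(-14.6))
E
```

```text
t 22.37 pos [ 0.5904 -0.0149  0.0756] grip 0.153 F [-1.2  1.4  0.7] toolx [ 0.001  0.004 -1.   ] yaw z -14.4
world d mm [  1.5 -14.3  -0. ] tool units [-0.   -0.54  0.2 ]
turn deg -0.2 rotvec units [ 0.003  0.    -0.003] after turn units [ 0.   -0.54  0.2 ]
```

Emit:
play_rows:
  targets:
    - {"claw": 1,"linear": [0,-0.15,0.06],"rotation": [0,0,0]}
    - {"claw": 1,"linear": [0,-0.15,0.06],"rotation": [0,0,0]}

```text
time: 22.53
position: [0.5916, -0.0249, 0.0756]
tool_rot: [0.202, 1.561, -0.195]
ft_force: [-1.5, 3.2, 1.7]
grip_width: 0.15
```

Emit:
play_rows:
  targets:
    - {"claw": 1,"linear": [0,-0.12,0.05],"rotation": [0,0,0]}
    - {"claw": 1,"linear": [0,-0.12,0.05],"rotation": [0,0,0]}

```text
time: 22.7
position: [0.592, -0.0284, 0.0756]
tool_rot: [0.206, 1.563, -0.19]
ft_force: [-4.0, 12.4, 2.5]
grip_width: 0.159
```

Emit:
play_rows:
  targets:
    - {"claw": 1,"linear": [0,-0.1,0.04],"rotation": [0,0,0]}
    - {"claw": 1,"linear": [0,-0.1,0.04],"rotation": [0,0,0]}

```text
time: 22.87
position: [0.592, -0.0282, 0.0756]
tool_rot: [0.209, 1.565, -0.182]
ft_force: [-3.3, 7.1, 2.0]
grip_width: 0.158
```

The jaw stopped at a travel of 46 mm (gap about 64 to 65 mm) with 7–12 N, so both jaws touch. Tightening clockwise while keeping a light push.

Emit:
play_rows:
  targets:
    - {"claw": 1,"linear": [0,-0.07,0.03],"rotation": [0.06,0,0]}
    - {"claw": 1,"linear": [0,-0.06,0.04],"rotation": [0.07,0,0]}
    - {"claw": 1,"linear": [0,-0.06,0.04],"rotation": [0.07,0,0]}
    - {"claw": 1,"linear": [0,-0.05,0.05],"rotation": [0.07,0,0]}
    - {"claw": 1,"linear": [0,-0.04,0.05],"rotation": [0.07,0,0]}
    - {"claw": 1,"linear": [0,-0.04,0.06],"rotation": [0.07,0,0]}

```text
time: 23.37
position: [0.5919, -0.0281, 0.0756]
tool_rot: [0.727, 1.47, -0.69]
ft_force: [-2.5, 5.7, 1.2]
grip_width: 0.151
```

```bash
python3 - <<'E'
from fit import *
delta([.592,-.0284,.0756],.11+np.pi/2)
E
```

```text
t 23.37 pos [ 0.5919 -0.0281  0.0756] grip 0.151 F [-2.5  5.7  1.2] toolx [-0.005  0.028 -1.   ] yaw z -51.9
world d mm [ 0.1 -0.3 -0. ] tool units [ 0.   -0.    0.01]
turn deg -31.8 rotvec units [ 0.353 -0.018 -0.004] after turn units [0.   0.   0.01]
```

Emit:
play_rows:
  targets:
    - {"claw": 1,"linear": [0,-0.03,0.05],"rotation": [0.07,-0.005,0]}
    - {"claw": 1,"linear": [0,-0.02,0.06],"rotation": [0.07,-0.005,0]}
    - {"claw": 1,"linear": [0,-0.02,0.06],"rotation": [0.07,-0.004,0]}
    - {"claw": 1,"linear": [0,0,0.06],"rotation": [0.07,0,0]}
    - {"claw": 1,"linear": [0,0,0.06],"rotation": [0.06,0,0]}

```text
time: 23.78
position: [0.5918, -0.028, 0.0757]
tool_rot: [1.137, 1.269, -1.116]
ft_force: [-1.8, 5.0, 1.5]
grip_width: 0.157
```

```bash
python3 - <<'E'
from fit import *
delta([.592,-.0284,.0756],.11+np.pi/2);print(get_state()['torque'])
E
```

```text
t 23.78 pos [ 0.5918 -0.028   0.0757] grip 0.157 F [-1.8  5.   1.5] toolx [ 0.003  0.014 -1.   ] yaw z -83.5
world d mm [ 0.2 -0.4 -0.1] tool units [0.   0.01 0.02]
turn deg -0.2 rotvec units [ 0.002 -0.009 -0.003] after turn units [0.   0.01 0.02]
[0.7186158  0.39641343 0.16452308]
```

Emit:
play_rows:
  targets:
    - {"claw": 1,"linear": [0,0,0.03],"rotation": [0.03,-0.003,0]}
    - {"claw": 1,"linear": [0,0,0.03],"rotation": [0.03,-0.003,0]}
  newtons: 60

```text
time: 23.95
position: [0.5918, -0.0279, 0.0757]
tool_rot: [1.198, 1.22, -1.19]
ft_force: [-0.8, 2.8, 1.6]
grip_width: 0.159
```

```bash
python3 - <<'E'
from fit import *
delta([.592,-.0284,.0756],.11+np.pi/2);print(get_state()['torque'])
E
```

```text
t 23.95 pos [ 0.5918 -0.0279  0.0757] grip 0.159 F [-0.8  2.8  1.6] toolx [ 0.003  0.004 -1.   ] yaw z -88.8
world d mm [ 0.2 -0.5 -0.1] tool units [0.   0.01 0.02]
turn deg 5.1 rotvec units [-0.057 -0.003 -0.002] after turn units [0.   0.01 0.02]
[0.58492376 0.33579283 1.45103221]
```

Emit:
play_rows:
  targets:
    - {"claw": 1,"linear": [0,0,0],"rotation": [0.05,0,0]}
    - {"claw": 1,"linear": [0,0,0],"rotation": [0.05,0,0]}

```text
time: 24.12
position: [0.5917, -0.028, 0.0757]
tool_rot: [1.306, 1.143, -1.302]
ft_force: [-3.8, 1.6, 3.9]
grip_width: 0.187
```

```bash
python3 - <<'E'
from fit import *
delta([.592,-.0284,.0756],.11+np.pi/2);print(get_state()['torque'])
E
```

```text
t 24.12 pos [ 0.5917 -0.028   0.0757] grip 0.187 F [-3.8  1.6  3.9] toolx [ 0.003  0.    -1.   ] yaw z -97.5
world d mm [ 0.3 -0.4 -0.1] tool units [0.01 0.01 0.02]
turn deg 13.8 rotvec units [-0.153 -0.    -0.002] after turn units [0.01 0.01 0.02]
[0.27385579 0.92532329 1.72360803]
```

At about −84° the knob hit its stop: torque rose to 1.7 N m and the pads began to twist on the wing. Fully tight; releasing straight up.

Emit:
play_rows:
  targets:
    - {"claw": 0.5,"linear": [0,0,0],"rotation": [0,0,0]}
    - {"claw": 0.2,"linear": [0,0,0],"rotation": [0,0,0]}
    - {"claw": 0,"linear": [0,0,0],"rotation": [0,0,0]}
    - {"claw": 0,"linear": [0,0,0],"rotation": [0,0,0]}
    - {"claw": 0,"linear": [-0.3,0,0],"rotation": [0,0,0]}
    - {"claw": 0,"linear": [-0.7,0,0],"rotation": [0,0,0]}
    - {"claw": 0,"linear": [-0.9,0,0],"rotation": [0,0,0]}
    - {"claw": 0,"linear": [-0.9,0,0],"rotation": [0,0,0]}
    - {"claw": 0,"linear": [-0.9,0,0],"rotation": [0,0,0]}
    - {"claw": 0,"linear": [-0.4,0,0],"rotation": [0,0,0]}

```text
time: 24.95
position: [0.5906, -0.0348, 0.1806]
tool_rot: [1.302, 1.142, -1.307]
ft_force: [0.5, -0.5, 0.9]
grip_width: 0.857
```

Emit:
play_rows:
  targets:
    - {"claw": 0,"linear": [-0.3,0.2,0],"rotation": [-0.07,0,0]}
    - {"claw": 0,"linear": [-0.3,0,0],"rotation": [-0.07,0,0]}
    - {"claw": 0,"linear": [-0.3,0,0],"rotation": [0,0,0]}
    - {"claw": 0,"linear": [0,0,0],"rotation": [0,0,0]}
    - {"claw": 0,"linear": [0,0,0],"rotation": [0,0,0]}

```text
time: 25.37
position: [0.5977, -0.0378, 0.2086]
tool_rot: [1.141, 1.241, -1.141]
ft_force: [-0.2, 0.0, -0.0]
grip_width: 0.997
```

```bash
python3 - <<'E'
from fit import *
delta([.592,-.0284,.2],.11+np.pi/2)
s=get_state();im=get_image("wrist");c=cam("wrist",s)
g=.0645
for P in G([.5896,.0004,.112],[(.033,g-.095,.091),(-.033,g-.095,.091),(.035,-.16,.055),(.035,g-.16,.055)]):
    u=proj(c,P)[0];cv2.circle(im,tuple(int(round(v)) for v in u),1,(0,0,255),-1)
im2=get_image("side")
cv2.imwrite("pics/w6.png",np.hstack([im,cv2.resize(im2[140:268,230:326],None,fx=3,fy=3)]))
t=get_image("top");cv2.imwrite("pics/t6.png",cv2.resize(t[120:270,180:380],None,fx=4,fy=4,interpolation=cv2.INTER_CUBIC))
E
```

```text
t 25.37 pos [ 0.5977 -0.0378  0.2086] grip 0.997 F [-0.2  0.  -0. ] toolx [ 0.007 -0.006 -1.   ] yaw z -84.8
world d mm [-5.7  9.4 -8.6] tool units [ 0.34 -0.19 -0.4 ]
turn deg 1.1 rotvec units [-0.013  0.004 -0.004] after turn units [ 0.35 -0.18 -0.4 ]
```

View pics/w6.png

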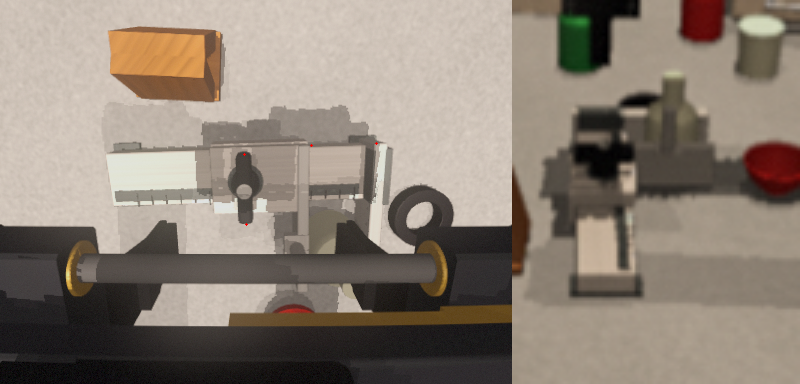

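In the wrist view the wing runs (243,152)–(246,222), square to the rail and on the overlay; the bottle is upright between the jaws. One close look from above the jaws to check contact.

Emit:
play_rows:
  targets:
    - {"claw": 0,"linear": [0,-0.4,0.3],"rotation": [0,0,0]}
    - {"claw": 0,"linear": [0,-0.8,0.5],"rotation": [0,0,0]}
    - {"claw": 0,"linear": [0,-0.8,0.5],"rotation": [0,0,0]}
    - {"claw": 0,"linear": [0,-0.8,0.5],"rotation": [0,0,0]}
    - {"claw": 0,"linear": [0,-0.8,0.5],"rotation": [0,0,0]}
    - {"claw": 0,"linear": [0,-0.8,0.5],"rotation": [0,0,0]}
    - {"claw": 0,"linear": [0,-0.6,0.4],"rotation": [0,0,0]}
    - {"claw": 0,"linear": [0,-0.3,0.2],"rotation": [0,0,0]}
    - {"claw": 0,"linear": [0,0,0],"rotation": [0,0,0]}
    - {"claw": 0,"linear": [0,0,0],"rotation": [0,0,0]}

```text
time: 26.35
position: [0.4585, -0.1402, 0.2011]
tool_rot: [1.143, 1.25, -1.152]
ft_force: [0.4, 0.1, 0.6]
grip_width: 0.998
```

```bash
python3 - <<'E'
from fit import *
delta([.46,-.13,.2],.11+np.pi/2)
im=get_image("wrist");cv2.imwrite("pics/w7.png",cv2.resize(im,None,fx=1.55,fy=1.55,interpolation=cv2.INTER_CUBIC))
E
```

```text
t 26.35 pos [ 0.4585 -0.1402  0.2011] grip 0.998 F [0.4 0.1 0.6] toolx [-0.006 -0.002 -1.   ] yaw z -85.2
world d mm [ 1.5 10.2 -1.1] tool units [ 0.04  0.09 -0.4 ]
turn deg 1.5 rotvec units [-0.017  0.001  0.004] after turn units [ 0.04  0.1  -0.4 ]
```

View pics/w7.png

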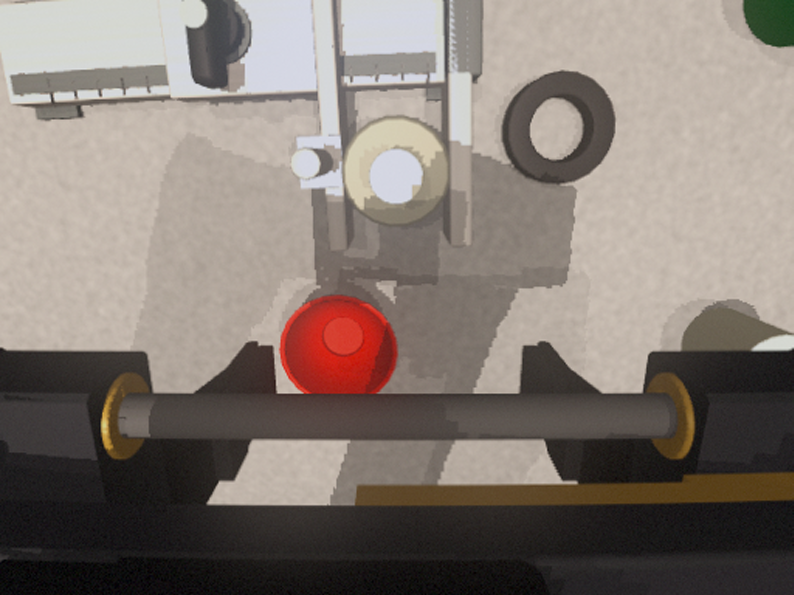

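The bottle body spans columns 344–448. The sliding jaw is against its left side and the fixed jaw against its right, with no visible gap. Cap is centred over the body, so it's upright, and the robot is clear. Handing in.

```bash
python3 -c "
from bench import *
print(get_state()['time'],close_job())"
```

```text
the job is handed in; nothing more can be done
26.4 None
```

The job is done and handed in at 26.4 s. The bottle stands between the jaws, both jaws touch it, and the knob is fully tight.

**What I did:**
- I turned the wing knob to about 1.2 rad and slid the jaw open to a gap of about 111 mm, holding it by the wing rather than the thumb post.
- I stood the bottle between the jaws.
- I slid the jaw closed until it stopped with 7–12 N at a gap of about 64–65 mm. Then I turned the knob back to its stop, where the torque rose to 1.7 N m.

**Last checks:**
- The last wrist views show the wing square to the rail and the bottle upright, with no visible gap at either jaw.
- The neighbours in view (bowl, ring, wedge) looked undisturbed. I did not compare the other models one by one before and after.
- The gripper is open and touches nothing.

**What did not go smoothly:**
- My first grip on the knob closed on its hub, so I took it again about 11 mm higher.
- At the stop the pads twisted about 14° on the wing.
- During tightening the measured tool position moved back about 0.4 mm. I put that down to give in the grip, since the last picture still showed contact.

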